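# Load the cacti into the delivery crate

## Task

Take the two round green cacti in white pots off the sloping rack and lower them, without dropping them, so that they stand upright on the floor of the crate's two pockets, one in each. Then gently slide the crate's red bar away from the robot until its rubber strip presses both pots against the back board, and leave it there. Leave the terracotta-potted succulent in its place on the rack, and leave the spray bottle and the empty clay pot where they are.

Things in the scene. Friction and masses are not known exactly. Their poses are not given: they have to be found in the camera images.
- cactus_a: round green cactus with yellow crown in a square white pot: 56 mm square from 22 to 72 mm above its underside, foot stepping in to 44 mm; pot 72 mm tall, cactus top at 106 mm; about 0.15 kg. Origin: centre of the pot's underside; z: the pot's own upward axis, x and y square to its sides. Starts on the rack leaning 30 deg to the robot, x uphill. Either cactus may go in either pocket
- cactus_b: the same as cactus_a: another round cactus in a square white pot
- rosette: pale green rosette succulent in a square terracotta pot of the same size, also on the rack; it stays there
- rack: fixed wooden display rack, 360 mm wide, shelf sloping 30 deg, low edge on its -x side. Three places 110 mm apart along its y, pots standing square to the slope; a lip 32 mm high (along the pot) on the low edge, dividers 16 mm high. Origin: on the bench under the middle place, whose pot's underside centre is 65 mm above it
- crate: fixed plywood crate, 286 mm wide (y), 165 mm deep (x), with two open square pockets at y = +-55 mm, a back board 78 mm high on the far (+x) side with its face at x = +32 mm, and aluminium side rails at y = +-138 mm (top 52 mm high) that carry the red bar. Origin: on the bench midway between the pockets
- pocket_0 (a point): centre of the floor (5 mm above the bench) of the pocket at the crate's +y side; pocket 64 mm square inside, its walls rise 27 mm above this floor except the back board (73 mm above it). Axes are the crate's
- pocket_1 (a point): the same for the pocket at the crate's -y side
- bar_grip (a point): grip point on the bar's red upright handle, an 18 mm square post in the middle of the bar rising from 70 to 126 mm above the bench; this point lies on its axis, 108 mm above the bench. Axes are the crate's
- bar: red bar across the crate with a black rubber strip on its +x face (52 to 70 mm above the bench, 12 mm in +x of the handle's axis). Slides 90 mm along crate +x; stays where left; moving it takes 2.5 N, up to 8 N while it pushes the pots back. Origin: the crate's origin when fully open (nearest the robot), moving with the bar. The strip meets pots that touch the back board 60 mm from open
- spray: amber spray bottle, 64 mm across, 170 mm tall, loose on the bench; origin under its centre
- clay_pot: empty round terracotta pot, 100 mm across, 90 mm tall, loose on the bench; origin under its centre
Things that resemble listed ones, but are neither listed nor needed, are in the scene too. Leave any blue look-alike of the cactus_b alone. Leave any purple look-alike of the cactus_a alone.

How it is judged:
By the outcome, as a careful person would: the job done as asked, in the order asked, and still so for the second after the job is handed in, with the robot touching nothing.
It also fails if it takes over 72 s, if anything falls off the work surface, if the arm or the gripper's body presses on something with over 40 N, if the wrist force passes 120 N, or if a joint passes its speed limit or range.

## Robot

A 7-joint arm with a two-finger parallel gripper is mounted at the origin on the work surface. World frame = base frame: x ahead of the robot, y to its left, z up, the work surface at z = 0. Lengths are in m, angles in rad, forces in N, time in s.
With the tool pointing down it reaches from about 0.4 to 0.85 m from the base axis. Payload 4.5 kg.
Tool frame: the origin (TCP) lies midway between the tips of the shut fingers; the grasp point (between the pads) lies 19 mm behind it; z points along the fingers, y is the line along which they close (so a half turn about z gives the same grasp; the last joint's range is limited). The gripper opens to 88 mm and grips with 3 to 60 N. Pads are 18 mm wide; open, the fingers measure 123 mm over their backs; the gripper's body (75 mm by 187 mm) begins 45 mm behind the grasp point.
Start: joints at [-1.316, 0.689, -0.195, 1.565, 0.157, 0.902, -0.215], TCP at [0.137, 0.61, 0.239] pointing down, gripper open.
Joint ranges: [-3.01, 3.01], [-0.46, 2.08], [-1.47, 1.51], [0.13, 2.56], [-1, 4.14], [0.04, 2.09], [-2.66, 2.66]. Speed limits (rad/s): [2.57, 2.57, 3.14, 3.14, 3.14, 3.14, 3.14].

## Interface

Orientations are given as a unit quaternion [x, y, z, w].
In Python, from plant import sensors, eyes, finish_job gives the robot as it stands.
- The arm moves only by the tool send_rows, never from a script. Its argument "rows" is text: rows parted by semicolons, each of 4 numbers parted by spaces: the shift along the tool's x, y, z normalised to -1 to 1, where 1 is 30 cm, then the turn about the tool's z normalised to -1 to 1, where 1 is 2 pi rad. A call has 1 to 10 rows; each row is the pose to reach, as a shift and turn from the pose commanded when the call began, along the tool's axes at that moment, turning the shorter way round; what a row does not reach only later rows make up. A row lasts 1/12 s, in which the tool goes at most 41.7 mm and 7.16 degrees, less where a joint would pass 70% of its speed; a pose out of reach is approached as far as the arm can. A call with a number of a shift or a turn outside -1 to 1 is refused whole. A call with a gripper value outside its range is refused whole. "jaw" is the closure, from -1 (fully open) to 1 (shut), set as the call begins (left out, the last holds). The fingers move at their own pace and stop on an object; "force" is the grip in N (left out, the last holds). Time passes only in rows, so rows that repeat a pose let the fingers close. It gives the time, the measured TCP pose, the force, the opening and the grip force at its end, in the units of the state.
- sensors.get_state(): the state, without advancing time (a new reading comes with each control period).
- eyes.snapshot(name): name is "scene" or "top" or "wrist"; returns (picture, depth): 480x640x3 uint8, red, green, blue; 480x640 float32, m along the optical axis (not along the pixel's ray), 0 where there is no reading.
- eyes.calibration(name): a dict with "fov_y" (degrees; the focal length in pixels is half the picture's height over the tangent of half this angle, whatever the lens; pixels are square), "cx", "cy" (the principal point, pixels), "world_from_camera" (4x4, takes a point from camera to world coordinates). Camera axes: x right, y down, z forward; pixel columns grow to the right and rows downward; lengths in m; the calibration is good to about 2 mm. A picture is of the moment at which its call begins: read the wrist's pose just before it. calibration takes no time and is no camera call; for the wrist camera it gives the pose at the moment of the call.
- finish_job(): hands the job in; it is judged then, once.
The state is a dict: "clock": time; "q": joint angles; "qd": joint speeds; "joint_torque": joint torques, N m; "tool_pos": TCP position; "eef_rot": TCP orientation; "contact_force": force on the tool from outside, world axes, zero at the start; "moment": the same for the moment, N m; "opening": opening from 0.0 (shut) to 1.0 (fully open); "finger_force": force on a finger pad.
Only numpy, scipy, OpenCV 4.12 (cv2) and the standard library are available. Lean on these libraries where they do the work, as an engineer would, in place of code of your own. Each camera call takes 0.05 s, during which the arm holds its last target. There are 200 camera calls.

## Working session

There is one attempt and no reset: what is moved stays moved. The work goes in short steps, Python scripts to look and compute and a tool call to move; the robot and the scene stay as the last step left them, time stands still between calls to the robot, and variables do not carry over. Pictures are saved under pics/ and viewed, at most 10 in all, crops included, and the job is handed in when it is done.

Besides the shell and the picture viewer there is one more tool, called after "Call:" by a JSON object that holds its "fn" and its "kwargs", one argument or row to a line. send_rows: Moves the arm, as the interface text tells. Scaled input: -1 to 1 covers 30 cm each way for a shift and 2 pi rad each way for a turn. Its arguments: {"type":"object","properties":{"rows":{"type":"string"},"jaw":{"type":"number"},"force":{"type":"number"}},"required":["rows"]}

```bash
mkdir -p pics; ls; cat > h.py <<'E'
import numpy as np,cv2
from plant import sensors,eyes,finish_job
from scipy.spatial.transform import Rotation as R
def snap(n):
    c=eyes.calibration(n);p,d=eyes.snapshot(n)
    f=240/np.tan(np.radians(c['fov_y'])/2)
    v,u=np.mgrid[:480,:640]
    P=np.stack([(u-c['cx'])/f*d,(v-c['cy'])/f*d,d],-1)
    T=np.array(c['world_from_camera']);W=P@T[:3,:3].T+T[:3,3]
    W[d==0]=np.nan
    return p,d,W
E
python3 - <<'E'
from h import *
for n in ['scene','top']:
    p,d,W=snap(n);cv2.imwrite(f'pics/{n}0.png',p[...,::-1]);np.savez(f'{n}0.npz',p=p,d=d,W=W)
    print(n,{k:(np.round(v,3).tolist()) for k,v in eyes.calibration(n).items()})
s=sensors.get_state();print({k:np.round(v,3).tolist() for k,v in s.items()})
E
```

```text
pics
scene {'fov_y': 55.051, 'cx': 319.506, 'cy': 235.964, 'world_from_camera': [[-0.832, 0.362, -0.42, 1.033], [0.554, 0.544, -0.63, 0.834], [0.0, -0.757, -0.653, 0.947], [0.0, 0.0, 0.0, 1.0]]}
top {'fov_y': 52.421, 'cx': 315.982, 'cy': 230.545, 'world_from_camera': [[0.011, -0.983, 0.181, 0.234], [-1.0, -0.011, 0.001, -0.011], [0.001, -0.181, -0.983, 1.445], [0.0, 0.0, 0.0, 1.0]]}
{'clock': 0.1, 'q': [-1.316, 0.69, -0.195, 1.566, 0.157, 0.903, -0.215], 'qd': [0.001, -0.002, 0.001, -0.003, -0.001, -0.001, 0.0], 'joint_torque': [-0.004, -52.85, -1.271, -15.384, -0.053, 0.002, 0.0], 'tool_pos': [0.137, 0.609, 0.238], 'eef_rot': [0.11, 0.994, -0.001, -0.0], 'contact_force': [0.375, 0.508, 0.194], 'moment': [0.029, -0.014, -0.037], 'finger_force': 0.0, 'opening': 1.0}
```

View pics/scene0.png

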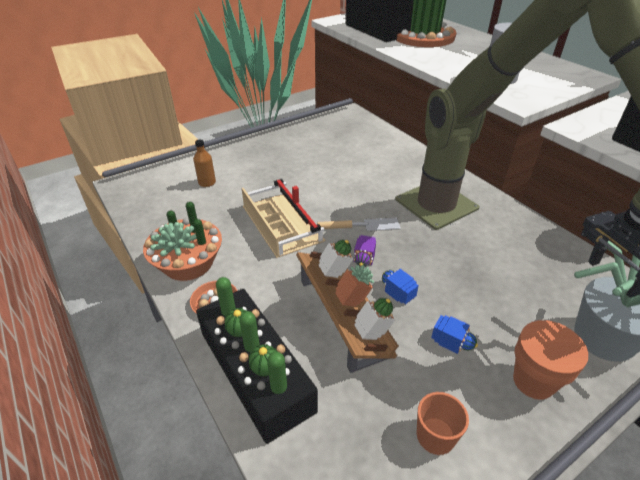

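View pics/top0.png

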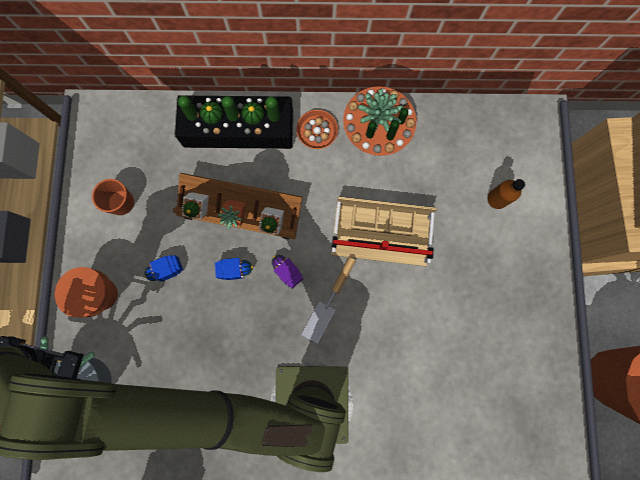

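The scene shows the rack with white-potted cacti at its two ends and the rosette in the middle. In the top view the cacti are near (193,207) and (270,222), the rosette near (230,217), the crate near (384,225) and the bar handle near (385,245). The blue and purple look-alikes lie on the bench. Next I'll take rough positions.

```bash
python3 - <<'E'
from h import *
z=np.load('top0.npz');p,W=z['p'].astype(int),z['W']
hsv=cv2.cvtColor(z['p'],cv2.COLOR_RGB2HSV).astype(int)
def at(u,v): return np.round(np.nanmedian(W[v-1:v+2,u-1:u+2].reshape(-1,3),0),3)
for n,u,v in [('cactL',191,208),('cactR',269,222),('ros',230,216),('handle',385,244),('clay',112,196),('spray',505,193)]: print(n,at(u,v))
sub=np.zeros((480,640),bool);sub[195:275,325:445]=1
red=sub&(p[...,0]>130)&(p[...,1]<60)
X=W[red];X=X[np.isfinite(X).all(1)];print('red',len(X),X[:,2].max().round(3),X[X[:,2]>.1].mean(0).round(3))
B=X[(X[:,2]>.045)&(X[:,2]<.085)];k=np.polyfit(B[:,1],B[:,0],1);print('bar yaw',np.degrees(np.arctan(k[0])),'y range',B[:,1].min(),B[:,1].max(),B.mean(0))
c=sub&np.isfinite(W[...,2])&(W[...,2]>.04)
C=W[c];print('crate',cv2.minAreaRect((C[:,:2]*1000).astype(np.float32)))
r=np.zeros_like(sub);r[165:245,165:310]=1
r&=(W[...,2]>.03)&(W[...,2]<.25);print('rack',cv2.minAreaRect((W[r][:,:2]*1000).astype(np.float32)))
white=r&(hsv[...,1]<40)&(hsv[...,2]>110)
for a,b in [(165,230),(245,310)]:
    m=white.copy();m[:,:a]=0;m[:,b:]=0;X=W[m];print('white',len(X),X.mean(0).round(3),X.max(0).round(3),X.min(0).round(3))
im=cv2.resize(z['p'][160:275,160:445],None,fx=2.8,fy=2.8,interpolation=cv2.INTER_CUBIC);cv2.imwrite('pics/crop.png',im[...,::-1])
E
```

```text
cactL [0.53  0.33  0.153]
cactR [0.493 0.117 0.153]
ros [0.51  0.225 0.145]
handle [ 0.441 -0.199  0.126]
clay [0.598 0.611 0.005]
spray [ 0.59  -0.539  0.121]
red 364 0.131 [ 0.442 -0.198  0.125]
bar yaw 6.023324386376449 y range -0.3420418511467075 -0.05893978960794148 [ 0.44203822 -0.20087124  0.06925304]
crate ((494.9649658203125, -204.1730499267578), (289.8656311035156, 159.55728149414062), 83.77943420410156)
rack ((549.0261840820312, 222.18841552734375), (361.4649353027344, 138.30972290039062), 78.91132354736328)
white 142 [0.567 0.327 0.122] [0.645 0.388 0.145] [0.481 0.235 0.089]
white 132 [0.525 0.112 0.121] [0.547 0.148 0.147] [0.47  0.086 0.086]
```

```bash
cat >> h.py <<'E'
def go(x,y,z,yaw=None):
    """print the scaled shift+turn from measured TCP to target; yaw (deg) of the rack/crate the tool's y must lie along"""
    s=sensors.get_state();r=R.from_quat(s['eef_rot']);d=r.inv().apply(np.array([x,y,z])-s['tool_pos'])
    t=0
    if yaw is not None:
        yt=r.as_matrix()[:,1];cur=np.degrees(np.arctan2(-yt[0],yt[1]))
        t=-((yaw-cur+90)%180-90)   # tool z points down
    print('now',np.round(s['tool_pos'],4),'row',np.round(d/.3,4),round(t/360,4),'rows>=',int(np.ceil(max(np.linalg.norm(d)/.0417,abs(t)/7.16))))
E
python3 - <<'E'
from h import *
T=eyes.calibration('wrist');print(np.round(T['world_from_camera'],3),T['fov_y'])
go(.137,.61,.36,-10.5);go(.40,.24,.36,-10.5)
E
```

```text
[[ 0.218  0.936  0.275  0.065]
 [ 0.976 -0.209 -0.063  0.626]
 [-0.001  0.282 -0.959  0.383]
 [ 0.     0.     0.     1.   ]] 59.08784715693877
now [0.1368 0.6093 0.238 ] row [-2.000e-04  1.900e-03 -4.067e-01] -0.006 rows>= 3
now [0.1368 0.6093 0.238 ] row [-1.1256 -1.0096 -0.4049] -0.006 rows>= 12
```

Call:
{"fn": "send_rows", "kwargs": {
  "rows": "0 0 -0.2 0; 0 0 -0.4 -0.006; -0.15 -0.13 -0.4 -0.006; -0.25 -0.22 -0.4 -0.006; -0.35 -0.31 -0.4 -0.006; -0.45 -0.4 -0.4 -0.006; -0.55 -0.49 -0.4 -0.006; -0.65 -0.58 -0.4 -0.006; -0.75 -0.67 -0.4 -0.006; -0.85 -0.76 -0.4 -0.006"
}}

```text
clock: 0.93
tool_pos: [0.327, 0.3426, 0.3586]
eef_rot: [0.091, 0.996, -0.0, -0.0]
contact_force: [0.5, 0.1, -0.5]
opening: 0.994
finger_force: 0.0
```

Call:
{"fn": "send_rows", "kwargs": {
  "rows": "-0.1 -0.1 0 0; -0.2 -0.2 0 0; -0.28 -0.25 0 0; -0.28 -0.25 0 0; -0.28 -0.25 0 0"
}}

```text
clock: 1.35
tool_pos: [0.3962, 0.2541, 0.3584]
eef_rot: [0.094, 0.996, -0.0, -0.0]
contact_force: [-0.5, -0.2, -0.2]
opening: 1.002
finger_force: 0.0
```

```bash
python3 - <<'E'
from h import *
p,d,W=snap('wrist');cv2.imwrite('pics/w1.png',p[...,::-1]);np.savez('w1.npz',p=p,d=d,W=W)
go(.40,.24,.36,-10.5)
E
```

```text
now [0.3951 0.2557 0.3585] row [-0.0257 -0.0485 -0.0051] -0.0001 rows>= 1
```

View pics/w1.png

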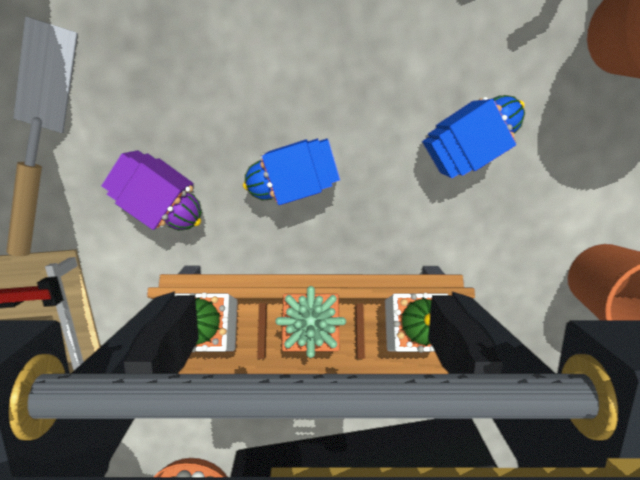

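```bash
python3 - <<'E'
from h import *
z=np.load('w1.npz');p,W=z['p'],z['W'];hsv=cv2.cvtColor(p,cv2.COLOR_RGB2HSV).astype(int)
lip=(hsv[...,0]<25)&(hsv[...,1]>90)
# lip front edge (small-v edge) line over columns
E=[]
for u in range(215,440,3):
    v=np.where(lip[265:300,u])[0]
    if len(v): 
        q=W[265+v[0]+3,u]
        if np.isfinite(q).all(): E.append(q)
E=np.array(E);k=np.polyfit(E[:,1],E[:,0],1);th=-np.arctan(k[0]);print('lip',np.degrees(th),E.mean(0),E[:,2].std(),(E[:,0]-np.polyval(k,E[:,1])).std())
ex=np.array([np.cos(th),np.sin(th),0]);ey=np.array([-np.sin(th),np.cos(th),0])
# pot frame
tz=np.radians(30);px=ex*np.cos(tz)+[0,0,np.sin(tz)];pz=-ex*np.sin(tz)+[0,0,np.cos(tz)]
wh=(hsv[...,1]<45)&(hsv[...,2]>140);te=(hsv[...,0]<14)&(hsv[...,1]>110)
for n,m,a,b in [('R(-y)',wh,180,245),('L(+y)',wh,380,450),('ros',te,275,345)]:
    mm=np.zeros_like(m);mm[285:362,a:b]=m[285:362,a:b];X=W[mm];X=X[np.isfinite(X).all(1)]
    L=np.c_[X@px,X@ey,X@pz]; t=np.percentile(L[:,2],90);L2=L[(abs(L[:,2]-t)<.006)]
    print(n,len(X),len(L2),'z90',t.round(4),np.percentile(L2,[2,50,98],axis=0).round(4).tolist())
np.savez('rk.npz',px=px,ey=ey,pz=pz,ex=ex,th=th)
for n,u,v in [('crownL',427,320),('ros',311,321)]: print(n,W[v,u],W[v,u]@px,W[v,u]@ey,W[v,u]@pz)
im=cv2.resize(p[270:375,150:480],None,fx=2.4,fy=2.4);cv2.imwrite('pics/w1c.png',im[...,::-1])
E
```

```text
lip -10.766826667870314 [0.50522096 0.2491914  0.03698452] 0.0008718760772911762 0.0005458699292142177
R(-y) 601 486 z90 -0.1175 [[0.4354, 0.2015, -0.1229], [0.4622, 0.2344, -0.1208], [0.4897, 0.239, -0.1161]]
L(+y) 624 565 z90 -0.1169 [[0.4352, 0.403, -0.1226], [0.463, 0.4094, -0.1203], [0.4895, 0.4457, -0.1161]]
ros 811 682 z90 -0.1192 [[0.4353, 0.2935, -0.1229], [0.4735, 0.3162, -0.1207], [0.4896, 0.3487, -0.1184]]
crownL [0.51609744 0.33652671 0.15619052] 0.462735622137946 0.42701582928169224 -0.08680725653989764
ros [0.50502857 0.23169916 0.14131536] 0.46284033779930633 0.32196590837944217 -0.10404407093208763
```

View pics/w1c.png

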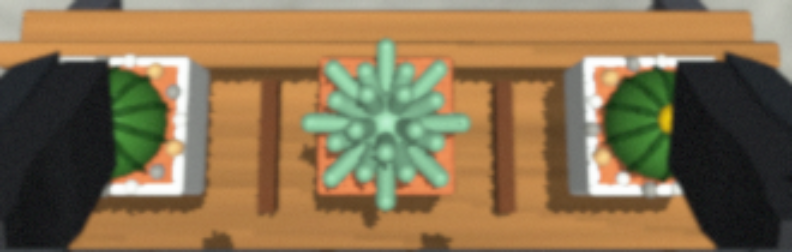

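The crop shows the rosette centred near u=311, with a white pot's inner edge on each side. The numbers agree with each other: 110 mm pitch, 56 mm rims and the underside at z=65 mm. Before grasping I'll look at the crate.

```bash
python3 - <<'E'
from h import *
go(.39,-.03,.36,-6);go(.385,-.2,.36,-6)
E
```

```text
now [0.3951 0.2557 0.3585] row [-0.1575 -0.9394 -0.0053] -0.0126 rows>= 7
now [0.3951 0.2557 0.3585] row [-0.2448 -1.4996 -0.0055] -0.0126 rows>= 11
```

Call:
{"fn": "send_rows", "kwargs": {
  "rows": "-0.02 -0.1 0 -0.003; -0.04 -0.23 0 -0.006; -0.06 -0.36 0 -0.009; -0.08 -0.49 0 -0.0126; -0.1 -0.62 0 -0.0126; -0.12 -0.75 0 -0.0126; -0.14 -0.88 0 -0.0126; -0.16 -1 0 -0.0126"
}}

```text
clock: 2.07
tool_pos: [0.3874, -0.0482, 0.3588]
eef_rot: [0.05, 0.999, 0.0, 0.0]
contact_force: [0.7, 0.1, -0.7]
opening: 1.0
finger_force: 0.0
```

Call:
{"fn": "send_rows", "kwargs": {
  "rows": "-0.01 -0.13 0 0; -0.02 -0.26 0 0; -0.03 -0.39 0 0; -0.04 -0.49 0 0; -0.04 -0.49 0 0; -0.04 -0.49 0 0"
}}

```text
clock: 2.57
tool_pos: [0.385, -0.1952, 0.3584]
eef_rot: [0.052, 0.999, 0.0, -0.0]
contact_force: [-0.1, 0.5, 0.4]
opening: 1.002
finger_force: 0.0
```

```bash
python3 - <<'E'
from h import *
p,d,W=snap('wrist');cv2.imwrite('pics/w2.png',p[...,::-1]);np.savez('w2.npz',p=p,d=d,W=W)
print(sensors.get_state()['clock'],sensors.get_state()['qd'].round(3) if hasattr(sensors.get_state()['qd'],'round') else '')
E
```

```text
2.6167 [-0.024 -0.009 -0.018  0.011 -0.002 -0.     0.001]
```

View pics/w2.png

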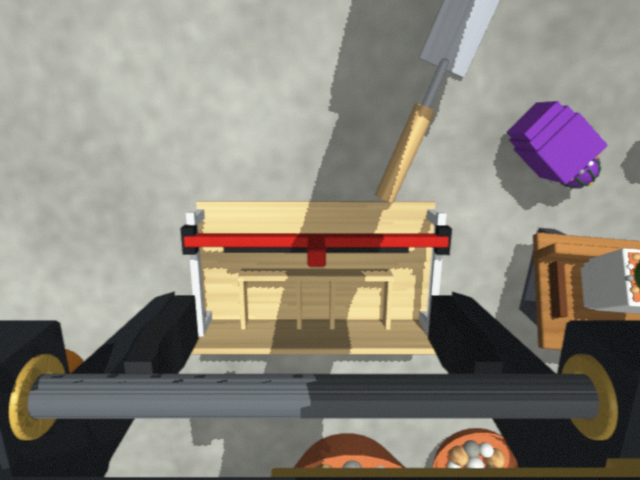

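The picture shows the crate with its pockets at about (270,300) and (362,300). The bar is at v≈241, its handle at (317,252), and the back-board face at v≈322.

```bash
python3 - <<'E'
from h import *
z=np.load('w2.npz');p,W=z['p'],z['W'];pi=p.astype(int)
red=(pi[...,0]>90)&(pi[...,1]<60)&(pi[...,2]<60);red[:200]=0;red[290:]=0;red[:,:170]=0;red[:,460:]=0
X=W[red];X=X[np.isfinite(X).all(1)]
B=X[(X[:,2]>.05)&(X[:,2]<.08)]
box=cv2.minAreaRect((B[:,:2]*1000).astype(np.float32));print('bar',box,B[:,2].mean())
k=np.polyfit(B[:,1],B[:,0],1);th=-np.arctan(k[0]);
ex=np.array([np.cos(th),np.sin(th),0]);ey=np.array([-np.sin(th),np.cos(th),0]);print('yaw',np.degrees(th))
H=X[X[:,2]>.118];L=np.c_[H@ex,H@ey,H[:,2]];print('handle top',len(H),np.percentile(L,[1,50,99],axis=0).round(4).tolist())
Lb=np.c_[B@ex,B@ey];print('bar',np.percentile(Lb,[1,99],axis=0).round(4))
a=np.zeros_like(red);a[195:365,170:460]=1
f=np.isfinite(W).all(2)&a;ok=np.c_[W[f]@ex,W[f]@ey,W[f][:,2]]
m=(abs(ok[:,2]-.078)<.005)&(ok[:,0]>.5);print('board top',m.sum(),np.percentile(ok[m],[1,50,99],axis=0).round(4).tolist())
m=(abs(ok[:,2]-.032)<.004)&(ok[:,0]>.47);print('walls',m.sum(),np.percentile(ok[m],[1,50,99],axis=0).round(4).tolist())
m=(abs(ok[:,2]-.052)<.004)&(ok[:,0]>.45);q=ok[m][:,1];print('rail',m.sum(),np.percentile(q[q<-.2],[1,50,99]),np.percentile(q[q>-.2],[1,50,99]))
# yaw from board top front edge
E=[]
for u in range(215,420,4):
    c=W[300:345,u];i=np.where(c[:,2]>.07)[0]
    if len(i):E.append(c[i[0]])
E=np.array(E);print('board yaw',np.degrees(-np.arctan(np.polyfit(E[:,1],E[:,0],1)[0])),np.median(E@ex),E[:,2].mean())
# floor
m=(ok[:,2]<.012)&(ok[:,0]>.49)&(ok[:,2]>0)
q=ok[m];print('floor',m.sum());print(np.histogram(q[:,1],bins=np.arange(-.34,.0,.01)))
np.savez('cr.npz',ex=ex,ey=ey,th=th)
E
```

```text
bar ((440.474365234375, -197.74525451660156), (284.9046630859375, 17.469635009765625), 84.5095443725586) 0.06824481585674179
yaw -6.038372880516498
handle top 278 [[0.4493, -0.1577, 0.123], [0.4566, -0.1502, 0.1251], [0.465, -0.1426, 0.1269]]
bar [[ 0.4514 -0.2891]
 [ 0.4641 -0.0109]]
board top 1710 [[0.5804, -0.2872, 0.0732], [0.5833, -0.1539, 0.0769], [0.5879, -0.0195, 0.0792]]
walls 2448 [[0.5107, -0.2835, 0.0282], [0.5403, -0.1521, 0.0313], [0.582, -0.0166, 0.0356]]
rail 1869 [-0.29217874 -0.28516004 -0.20268798] [-0.19676544 -0.06007471 -0.00876893]Traceback (most recent call last):
  File "<stdin>", line 21, in <module>
IndexError: too many indices for array: array is 1-dimensional, but 2 were indexed
```

```bash
python3 - <<'E'
from h import *
z=np.load('w2.npz');W=z['W'];c=np.load('cr.npz')
for u in (270,362):
  print(u,[(v,*np.round([W[v,u]@c['ex']*1000,W[v,u,2]*1000]).astype(int)) for v in range(262,362,2)])
v=300;print([(u,*np.round([W[v,u]@c['ey']*1000,W[v,u,2]*1000]).astype(int)) for u in range(186,450,3)])
E
```

```text
Traceback (most recent call last):
FileNotFoundError: [Errno 2] No such file or directory: 'cr.npz'
```

```bash
python3 - <<'E'
from h import *
th=np.radians(-6.0);ex=np.array([np.cos(th),np.sin(th),0]);ey=np.array([-np.sin(th),np.cos(th),0]);np.savez('cr.npz',ex=ex,ey=ey,th=th)
z=np.load('w2.npz');W=z['W'];c=np.load('cr.npz')
f=lambda a:[int(round(x*1000)) if np.isfinite(x) else -1 for x in a]
for u in (270,362):
  print(u,[(v,*f([W[v,u]@c['ex'],W[v,u,2]])) for v in range(262,362,2)])
v=300;print([(u,*f([W[v,u]@c['ey'],W[v,u,2]])) for u in range(186,450,3)])
E
```

```text
270 [(262, 503, 5), (264, 505, 5), (266, 509, 2), (268, 511, 4), (270, 512, 9), (272, 511, 19), (274, 511, 26), (276, 511, 31), (278, 514, 31), (280, 516, 31), (282, 530, 5), (284, 533, 3), (286, 535, 5), (288, 538, 5), (290, 540, 5), (292, 543, 5), (294, 546, 6), (296, 549, 5), (298, 552, 4), (300, 554, 4), (302, 557, 5), (304, 560, 4), (306, 562, 6), (308, 566, 4), (310, 568, 6), (312, 571, 5), (314, 575, 3), (316, 577, 4), (318, 580, 5), (320, 581, 8), (322, 581, 13), (324, 580, 20), (326, 581, 23), (328, 581, 30), (330, 581, 34), (332, 581, 40), (334, 581, 45), (336, 581, 50), (338, 581, 54), (340, 580, 60), (342, 580, 64), (344, 582, 67), (346, 582, 71), (348, 582, 75), (350, 583, 78), (352, 586, 78), (354, 635, 0), (356, 639, 0), (358, 642, -1), (360, 644, 0)]
362 [(262, 503, 4), (264, 505, 5), (266, 508, 5), (268, 511, 4), (270, 512, 9), (272, 512, 17), (274, 511, 25), (276, 512, 30), (278, 514, 30), (280, 516, 31), (282, 530, 4), (284, 532, 6), (286, 535, 5), (288, 538, 4), (290, 540, 5), (292, 543, 5), (294, 546, 4), (296, 549, 3), (298, 552, 4), (300, 554, 5), (302, 556, 6)
[... 1169 characters left out ...]
 5), (318, -147, 4), (321, -143, 5), (324, -139, 5), (327, -135, 5), (330, -133, 32), (333, -129, 33), (336, -124, 3), (339, -120, 6), (342, -116, 4), (345, -112, 5), (348, -108, 4), (351, -104, 4), (354, -100, 1), (357, -97, 4), (360, -93, 5), (363, -89, 4), (366, -85, 3), (369, -81, 3), (372, -1, -1), (375, -74, 4), (378, -70, 4), (381, -66, 5), (384, -64, 13), (387, -64, 33), (390, -60, 32), (393, -50, 4), (396, -47, 5), (399, -43, 5), (402, -39, 5), (405, -35, 4), (408, -31, 4), (411, -27, 4), (414, -24, 5), (417, -20, 4), (420, -15, 3), (423, -12, 3), (426, -9, 7), (429, -17, 46), (432, -109, 359), (435, -109, 362), (438, -108, 362), (441, -107, 363), (444, -106, 362), (447, -105, 362)]
```

```bash
cat >> h.py <<'E'
rk=lambda a,b:(lambda t:(a*np.cos(t)-b*np.sin(t),a*np.sin(t)+b*np.cos(t)))(np.radians(-10.77))
cr=lambda a,b:(lambda t:(a*np.cos(t)-b*np.sin(t),a*np.sin(t)+b*np.cos(t)))(np.radians(-6.0))
E
python3 - <<'E'
from h import *
x,y=rk(.4648,.211);print(x,y);go(x,y,.21,-10.77);go(x,y,.101,-10.77)
E
```

```text
0.4960415838144206 0.12042751814631554
now [ 0.3851 -0.1938  0.3584] row [-0.2618  1.079   0.4961] 0.0137 rows>= 9
now [ 0.3851 -0.1938  0.3584] row [-0.2619  1.0785  0.8594] 0.0137 rows>= 11
```

Call:
{"fn": "send_rows", "kwargs": {
  "rows": "-0.03 0.1 0 0; -0.06 0.23 0.05 0.004; -0.1 0.36 0.1 0.008; -0.13 0.49 0.15 0.0137; -0.16 0.62 0.2 0.0137; -0.2 0.75 0.25 0.0137; -0.23 0.87 0.3 0.0137; -0.26 1 0.35 0.0137; -0.26 1 0.42 0.0137; -0.26 1 0.42 0.0137"
}}

```text
clock: 3.45
tool_pos: [0.4905, 0.1013, 0.2295]
eef_rot: [0.089, 0.996, 0.001, -0.003]
contact_force: [-0.2, -1.1, -0.3]
opening: 1.004
finger_force: 0.0
```

```bash
python3 - <<'E'
from h import *
x,y=rk(.4648,.211);go(x,y,.21,-10.77);go(x,y,.101,-10.77)
E
```

```text
now [0.4905 0.1013 0.2295] row [-0.0072  0.0661  0.0649] 0.0015 rows>= 1
now [0.4905 0.1013 0.2295] row [-0.0097  0.0659  0.4282] 0.0015 rows>= 4
```

Call:
{"fn": "send_rows", "kwargs": {
  "rows": "0 0.05 0.05 0; 0 0.05 0.05 0; 0 0.05 0.05 0; 0 0.05 0.05 0"
}}

```text
clock: 3.78
tool_pos: [0.4959, 0.109, 0.2187]
eef_rot: [0.095, 0.995, -0.0, 0.0]
contact_force: [0.6, -0.6, 0.6]
opening: 1.002
finger_force: 0.0
```

```bash
python3 - <<'E'
from h import *
x,y=rk(.4648,.211);go(x,y,.101,-10.77)
E
```

```text
now [0.4959 0.109  0.2187] row [0.0069 0.0377 0.3925] -0.0003 rows>= 3
```

Call:
{"fn": "send_rows", "kwargs": {
  "rows": "0.007 0.038 0.08 0; 0.007 0.038 0.16 0; 0.007 0.038 0.24 0; 0.007 0.038 0.3 0; 0.007 0.038 0.35 0; 0.007 0.038 0.39 0; 0.007 0.038 0.39 0; 0.007 0.038 0.39 0"
}}

```text
clock: 4.45
tool_pos: [0.4964, 0.1203, 0.1014]
eef_rot: [0.095, 0.995, -0.0, 0.0]
contact_force: [-0.4, 0.6, -0.3]
opening: 0.999
finger_force: 0.0
```

```bash
python3 - <<'E'
from h import *
x,y=rk(.4648,.211);go(x,y,.101,-10.77);print(sensors.get_state()['contact_force'])
p,d,W=snap('wrist');cv2.imwrite('pics/w3.png',p[...,::-1])
E
```

```text
now [0.4964 0.1203 0.1014] row [0.0012 0.0003 0.0012] -0.0005 rows>= 1
[-0.37585214  0.55934859 -0.26078611]
```

View pics/w3.png

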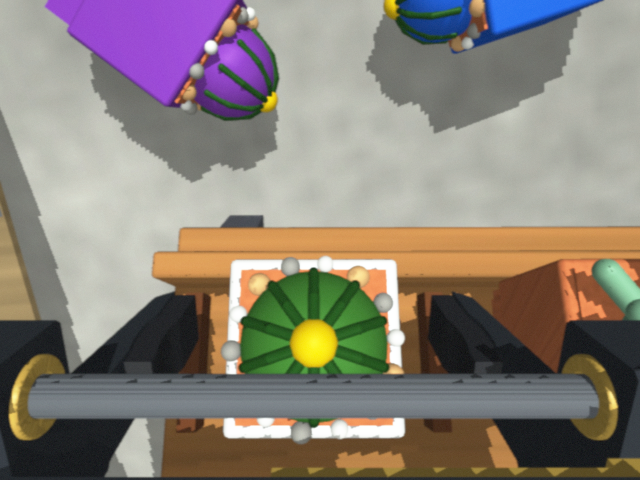

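The cactus is centred between the fingers, at u≈314. Closing now, then lifting.

Call:
{"fn": "send_rows", "kwargs": {
  "rows": "0 0 0 0; 0 0 0 0; 0 0 0 0; 0 0 0 0; 0 0 0 0; 0 0 0 0; 0 0 0 0",
  "jaw": 1,
  "force": 14
}}

```text
clock: 5.08
tool_pos: [0.4963, 0.1211, 0.101]
eef_rot: [0.095, 0.995, 0.0, 0.0]
contact_force: [-0.0, -0.4, 3.6]
opening: 0.633
finger_force: 14.0
```

Call:
{"fn": "send_rows", "kwargs": {
  "rows": "0 0 -0.02 0; 0 0 -0.06 0; 0 0 -0.12 0; 0 0 -0.19 0; 0 0 -0.26 0; 0 0 -0.33 0; 0 0 -0.33 0"
}}

```text
clock: 5.67
tool_pos: [0.4981, 0.1217, 0.2031]
eef_rot: [0.095, 0.995, 0.001, 0.003]
contact_force: [-0.1, 0.1, -1.4]
opening: 0.633
finger_force: 14.0
```

```bash
python3 - <<'E'
from h import *
x,y=cr(.52,-.206);go(x,y,.2,-6)
x,y=cr(.51,-.206);go(x,y,.2,-6)
E
```

```text
now [0.4981 0.1217 0.2031] row [-0.232  -1.2483  0.0077] -0.0136 rows>= 10
now [0.4981 0.1217 0.2031] row [-0.1988 -1.2512  0.0075] -0.0136 rows>= 10
```

Call:
{"fn": "send_rows", "kwargs": {
  "rows": "-0.01 -0.06 0 -0.003; -0.02 -0.16 0 -0.006; -0.04 -0.28 0 -0.01; -0.06 -0.4 0 -0.0136; -0.08 -0.52 0 -0.0136; -0.1 -0.64 0 -0.0136; -0.12 -0.76 0 -0.0136; -0.14 -0.88 0 -0.0136; -0.16 -0.98 0 -0.0136; -0.16 -1 0 -0.0136"
}}

```text
clock: 6.5
tool_pos: [0.4852, -0.1897, 0.1989]
eef_rot: [0.057, 0.998, -0.002, -0.0]
contact_force: [0.5, -0.0, -2.6]
opening: 0.636
finger_force: 14.0
```

Call:
{"fn": "send_rows", "kwargs": {
  "rows": "-0.01 -0.08 0 0; -0.02 -0.16 0 0; -0.04 -0.23 0 0; -0.04 -0.25 0 0; -0.04 -0.25 0 0; -0.04 -0.25 0 0"
}}

```text
clock: 7.0
tool_pos: [0.4903, -0.2569, 0.199]
eef_rot: [0.052, 0.999, 0.001, -0.001]
contact_force: [1.0, 1.0, -1.2]
opening: 0.634
finger_force: 14.0
```

```bash
python3 - <<'E'
from h import *
x,y=cr(.51,-.206);go(x,y,.088,-6)
p,d,W=snap('scene');im=cv2.resize(p[140:290,200:420],None,fx=3.5,fy=3.5);cv2.imwrite('pics/s1.png',im[...,::-1])
E
```

```text
now [ 0.4903 -0.2569  0.199 ] row [ 0.0143 -0.0064  0.3701] 0.0001 rows>= 3
```

View pics/s1.png

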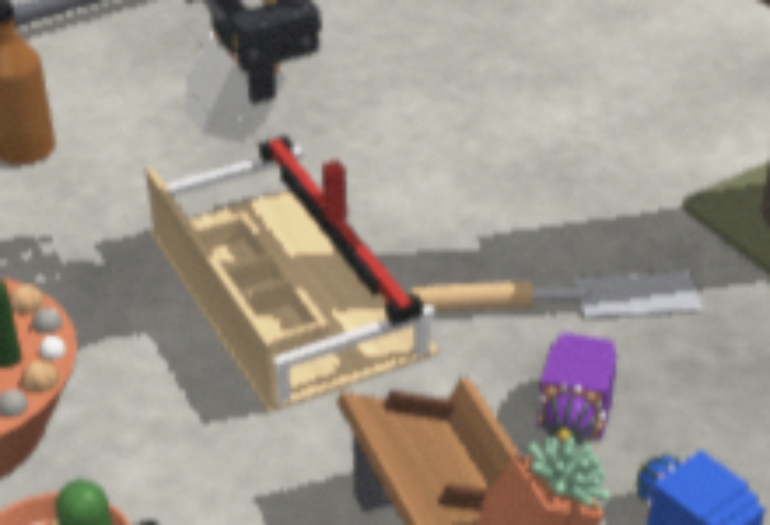

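The rack's near place is empty and the gripper is above the crate at crop (265,40). The pot is pale against the bench at crop (225,90). The grip reading of 0.634 matches a 56 mm pot, so I'll descend to just above the pocket walls.

Call:
{"fn": "send_rows", "kwargs": {
  "rows": "0.014 -0.006 0.05 0; 0.014 -0.006 0.13 0; 0.014 -0.006 0.21 0; 0.014 -0.006 0.29 0; 0.014 -0.006 0.35 0; 0.014 -0.006 0.38 0; 0.014 -0.006 0.38 0; 0.014 -0.006 0.38 0"
}}

```text
clock: 7.72
tool_pos: [0.4868, -0.2587, 0.0859]
eef_rot: [0.052, 0.999, 0.0, -0.0]
contact_force: [-0.2, -0.1, -1.8]
opening: 0.633
finger_force: 14.0
```

```bash
python3 - <<'E'
from h import *
s=sensors.get_state();print(s['contact_force'],s['moment'])
for a in (.53,.553):
    x,y=cr(a,-.206);go(x,y,.085,-6)
p,d,W=snap('wrist');cv2.imwrite('pics/w4.png',p[...,::-1])
# white pot points rim
X=W[np.isfinite(W).all(2)];L=np.c_[X@[np.cos(np.radians(-6)),np.sin(np.radians(-6)),0],X@[-np.sin(np.radians(-6)),np.cos(np.radians(-6)),0],X[:,2]]
E
```

```text
[-0.19492307 -0.14154168 -1.75644561] [ 0.00792792  0.07256175 -0.07421632]
now [ 0.4868 -0.2587  0.0859] row [-0.0628  0.0011  0.003 ] 0.0003 rows>= 1
now [ 0.4868 -0.2587  0.0859] row [-0.1395  0.001   0.003 ] 0.0003 rows>= 2
```

View pics/w4.png

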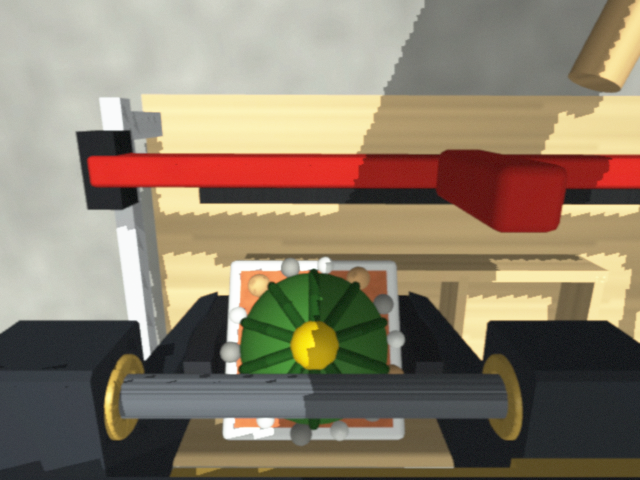

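The cactus hangs in the grip at its 30° lean, centred at u≈314 over the -y pocket. I'll push it against the back board to swing it upright.

Call:
{"fn": "send_rows", "kwargs": {
  "rows": "-0.02 0 0 0; -0.04 0 0 0; -0.055 0 0 0; -0.065 0 0 0; -0.075 0 0 0; -0.085 0 0 0; -0.095 0 0 0; -0.1 0 0 0"
}}

```text
clock: 8.43
tool_pos: [0.5072, -0.2623, 0.0848]
eef_rot: [0.053, 0.999, 0.001, -0.009]
contact_force: [-15.6, 1.4, 8.5]
opening: 0.635
finger_force: 14.0
```

```bash
cat >> h.py <<'E'
def tilt(name):
    """lean of the held pot (about the finger line) from the wrist depth of its rim"""
    p,d,W=snap('wrist');hsv=cv2.cvtColor(p,cv2.COLOR_RGB2HSV).astype(int)
    s=sensors.get_state();r=R.from_quat(s['eef_rot']);g=np.array(s['tool_pos'])+r.apply([0,0,-.019])
    m=(hsv[...,1]<45)&(hsv[...,2]>120)&np.isfinite(W).all(2);L=r.inv().apply((W.reshape(-1,3)-g)).reshape(W.shape)
    m&=(abs(L[...,0])<.05)&(abs(L[...,1])<.029)&(L[...,2]<.03)&(L[...,2]>-.05)
    X=L[m];
    for _ in range(4):
        k=np.polyfit(X[:,0],X[:,2],1);X=X[abs(X[:,2]-np.polyval(k,X[:,0]))<.003]
    print(name,len(X),'lean deg',np.degrees(np.arctan(k[0])),'x',np.percentile(X[:,0],[1,99]).round(4),'z mid',np.polyval(k,0).round(4))
    cv2.imwrite(f'pics/{name}.png',p[...,::-1])
E
python3 - <<'E'
from h import *
s=sensors.get_state();print(s['contact_force'],s['moment'])
tilt('w5')
x,y=cr(.553,-.206);go(x,y,.085,-6)
E
```

```text
[-15.55819907   1.37613573   8.51102829] [ 0.2977153   3.56001553 -0.05813973]
w5 4933 lean deg 29.27561896662658 x [-0.0204  0.0284] z mid -0.0095
now [ 0.5073 -0.2624  0.0847] row [-0.0703  0.0065 -0.0022] -0.0003 rows>= 1
```

The force is 15.6 N and the lean is unchanged, so the grip is too tight to let the pot pivot. I'll ease the grip.

Call:
{"fn": "send_rows", "kwargs": {
  "rows": "0 0 0 0; 0 0 0 0; 0 0 0 0; 0 0 0 0",
  "force": 6
}}

```text
clock: 8.82
tool_pos: [0.5119, -0.2629, 0.0854]
eef_rot: [0.053, 0.999, 0.0, -0.004]
contact_force: [-7.7, 0.2, 4.0]
opening: 0.633
finger_force: 6.0
```

```bash
python3 - <<'E'
from h import *
tilt('w6')
x,y=cr(.553,-.206);go(x,y,.085,-6)
E
```

```text
w6 5064 lean deg 25.79078048685581 x [-0.0192  0.031 ] z mid -0.0111
now [ 0.5119 -0.2629  0.0854] row [-0.0547  0.0065  0.001 ] -0.0002 rows>= 1
```

Call:
{"fn": "send_rows", "kwargs": {
  "rows": "-0.005 0 0 0; -0.01 0 0 0; -0.015 0 0 0; -0.02 0 0 0; -0.025 0 0 0; -0.03 0 0 0; -0.03 0 0 0; -0.03 0 0 0",
  "force": 5
}}

```text
clock: 9.53
tool_pos: [0.5232, -0.2637, 0.0854]
eef_rot: [0.053, 0.999, 0.0, -0.002]
contact_force: [-6.2, 0.2, 2.8]
opening: 0.638
finger_force: 5.0
```

```bash
python3 - <<'E'
from h import *
tilt('w7')
x,y=cr(.553,-.206);go(x,y,.085,-6)
E
```

```text
w7 4440 lean deg 13.959089116319298 x [-0.021   0.0324] z mid -0.0111
now [ 0.5232 -0.2637  0.0854] row [-0.0171  0.0053  0.0013] -0.0001 rows>= 1
```

Call:
{"fn": "send_rows", "kwargs": {
  "rows": "-0.005 0.003 0 0; -0.01 0.003 0 0; -0.015 0.004 0 0; -0.02 0.005 0 0; -0.025 0.005 0 0; -0.03 0.005 0 0; -0.03 0.005 0 0; -0.03 0.005 0 0"
}}

```text
clock: 10.25
tool_pos: [0.5328, -0.264, 0.0855]
eef_rot: [0.053, 0.999, -0.0, -0.002]
contact_force: [-5.3, -0.5, 1.8]
opening: 0.633
finger_force: 5.0
```

```bash
python3 - <<'E'
from h import *
tilt('w8')
x,y=cr(.553,-.206);go(x,y,.085,-6)
E
```

```text
w8 1696 lean deg 11.794747942263665 x [-0.0009  0.0371] z mid -0.015
now [ 0.5328 -0.264   0.0856] row [0.0151 0.0027 0.0019] -0.0001 rows>= 1
```

View pics/w8.png

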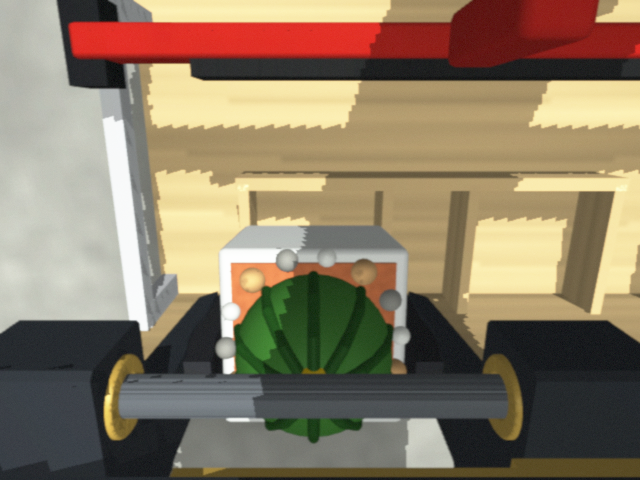

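The near face and the rim are both visible (rim v≈245–420), so the pot is close to upright and my fit mixed two faces. I'll fit the rim's side strips and the near face separately.

```bash
cat >> h.py <<'E'
def tilt2():
    p,d,W=snap('wrist');hsv=cv2.cvtColor(p,cv2.COLOR_RGB2HSV).astype(int)
    s=sensors.get_state();r=R.from_quat(s['eef_rot']);g=np.array(s['tool_pos'])+r.apply([0,0,-.019])
    L=r.inv().apply((W.reshape(-1,3)-g)).reshape(W.shape)
    m=(hsv[...,1]<45)&(hsv[...,2]>90)&np.isfinite(W).all(2)&(abs(L[...,1])<.03)&(abs(L[...,2])<.06)&(abs(L[...,0])<.06)
    X=L[m];a=X[(abs(X[:,1])>.0235)&(X[:,0]<.02)&(X[:,0]>-.025)]
    top=np.median(a[:,2])
    for _ in range(5):
        k=np.polyfit(a[:,0],a[:,2],1);a=a[abs(a[:,2]-np.polyval(k,a[:,0]))<.003]
    print('rim',len(a),'lean',np.degrees(np.arctan(k[0])).round(2),'z0',np.polyval(k,0).round(4),'xrange',a[:,0].min().round(4),a[:,0].max().round(4))
    f=X[(X[:,0]>.02)&(X[:,2]>np.polyval(k,.028)+.006)&(abs(X[:,1])<.022)]
    if len(f)>50:
        for _ in range(5):
            q=np.polyfit(f[:,2],f[:,0],1);f=f[abs(f[:,0]-np.polyval(q,f[:,2]))<.003]
        print('face',len(f),'lean',np.degrees(np.arctan(-q[0])).round(2),'x0',np.polyval(q,0).round(4),'zr',f[:,2].min().round(4),f[:,2].max().round(4))
    print(np.round(s['contact_force'],1),np.round(s['tool_pos'],4))
E
python3 - <<'E'
from h import *
tilt2()
E
```

```text
rim 1371 lean 2.91 z0 -0.0141 xrange -0.0184 0.0199
face 2715 lean 6.03 x0 0.0362 zr -0.0066 0.0372
[-6.1 -1.6  2.2] [ 0.5328 -0.264   0.0855]
```

Call:
{"fn": "send_rows", "kwargs": {
  "rows": "-0.004 0.002 0 0; -0.008 0.003 0 0; -0.012 0.003 0 0; -0.015 0.003 0 0; -0.015 0.003 0 0; -0.015 0.003 0 0"
}}

```text
clock: 10.85
tool_pos: [0.5372, -0.2634, 0.0855]
eef_rot: [0.053, 0.999, -0.0, -0.002]
contact_force: [-6.7, 0.3, 2.5]
opening: 0.634
finger_force: 5.0
```

```bash
python3 - <<'E'
from h import *
tilt2();x,y=cr(.5576,-.206);go(x,y,.046,-6)
E
```

```text
rim 1312 lean -3.25 z0 -0.0144 xrange -0.0198 0.02
face 4676 lean 0.11 x0 0.0366 zr -0.01 0.0486
[-6.  -0.9  3.4] [ 0.5372 -0.2634  0.0855]
now [ 0.5372 -0.2634  0.0855] row [ 0.0135 -0.0007  0.1318] -0.0001 rows>= 1
```

Call:
{"fn": "send_rows", "kwargs": {
  "rows": "0.006 0 0 0; 0.012 0 0 0; 0.012 0 0.03 0; 0.012 0 0.055 0; 0.012 0 0.075 0; 0.012 0 0.09 0; 0.012 0 0.1 0; 0.012 0 0.11 0; 0.012 0 0.11 0",
  "force": 9
}}

```text
clock: 11.65
tool_pos: [0.5352, -0.2623, 0.052]
eef_rot: [0.052, 0.999, 0.0, -0.0]
contact_force: [0.2, 0.1, -0.9]
opening: 0.637
finger_force: 9.0
```

```bash
python3 - <<'E'
from h import *
tilt2();x,y=cr(.5576,-.206);go(x,y,.046,-6)
E
```

```text
rim 1312 lean -3.38 z0 -0.014 xrange -0.0193 0.02
face 4705 lean 0.38 x0 0.0367 zr -0.0096 0.0498
[ 0.3 -0.1 -1.9] [ 0.5353 -0.2624  0.0524]
now [ 0.5353 -0.2624  0.0524] row [ 0.0075 -0.0035  0.0213] 0.0 rows>= 1
```

Call:
{"fn": "send_rows", "kwargs": {
  "rows": "0 -0.002 0.006 0; 0 -0.002 0.012 0; 0 -0.002 0.018 0; 0 -0.002 0.022 0; 0 -0.002 0.026 0; 0 -0.002 0.028 0; 0 -0.002 0.028 0",
  "force": 6
}}

```text
clock: 12.28
tool_pos: [0.5352, -0.263, 0.0441]
eef_rot: [0.052, 0.999, 0.0, -0.0]
contact_force: [0.2, -0.7, -1.9]
opening: 0.635
finger_force: 6.0
```

```bash
python3 - <<'E'
from h import *
tilt2()
E
```

```text
rim 1323 lean -3.22 z0 -0.0143 xrange -0.0208 0.02
face 4690 lean 0.39 x0 0.0366 zr -0.0099 0.0489
[-0.5 -0.8 -1.8] [ 0.5352 -0.263   0.0442]
```

Call:
{"fn": "send_rows", "kwargs": {
  "rows": "0 0 0.004 0; 0 0 0.008 0; 0 0 0.012 0; 0 0 0.014 0; 0 0 0.014 0"
}}

```text
clock: 12.75
tool_pos: [0.536, -0.2632, 0.0414]
eef_rot: [0.052, 0.999, -0.0, 0.001]
contact_force: [-1.3, 1.1, 7.7]
opening: 0.632
finger_force: 6.0
```

```bash
python3 - <<'E'
from h import *
tilt2()
E
```

```text
rim 1381 lean -3.34 z0 -0.0168 xrange -0.0208 0.02
face 4847 lean 0.65 x0 0.0372 zr -0.0124 0.0465
[-1.1  1.5  8.4] [ 0.536  -0.2632  0.0414]
```

Call:
{"fn": "send_rows", "kwargs": {
  "rows": "0 0 -0.004 0; 0 0 -0.004 0; 0 0 -0.004 0; 0 0 -0.004 0; 0 0 -0.004 0",
  "jaw": -0.8
}}

```text
clock: 13.22
tool_pos: [0.5352, -0.263, 0.0411]
eef_rot: [0.052, 0.999, 0.0, -0.0]
contact_force: [-0.0, 0.6, -0.2]
opening: 0.9
finger_force: 0.0
```

Call:
{"fn": "send_rows", "kwargs": {
  "rows": "0 0 -0.03 0; 0 0 -0.07 0; 0 0 -0.13 0; 0 0 -0.23 0; 0 0 -0.34 0; 0 0 -0.45 0; 0 0 -0.53 0; 0 0 -0.53 0; 0 0 -0.53 0",
  "jaw": -1
}}

```text
clock: 13.97
tool_pos: [0.5362, -0.2635, 0.2028]
eef_rot: [0.052, 0.999, -0.001, 0.002]
contact_force: [-0.2, 0.4, -0.8]
opening: 1.0
finger_force: 0.0
```

```bash
python3 - <<'E'
from h import *
p,d,W=snap('top');ex=np.array([*cr(1,0),0]);ey=np.array([*cr(0,1),0])
A=W@ex;B=W@ey;hsv=cv2.cvtColor(p,cv2.COLOR_RGB2HSV).astype(int)
p,d,W=snap('wrist');A=W@ex;B=W@ey;hsv=cv2.cvtColor(p,cv2.COLOR_RGB2HSV).astype(int)
m=(hsv[...,1]<45)&(hsv[...,2]>90)&(abs(B+.206)<.04)&(A>.5)&(A<.6)&(W[...,2]<.12)&(W[...,2]>.06)
q=np.c_[A[m],B[m],W[m][:,2]];print(len(q),np.percentile(q,[2,50,98],axis=0).round(4).tolist())
x,y=rk(.4648,.431);go(x,y,.215,-10.77);go(x,y,.101,-10.77)
E
```

```text
2084 [[0.5232, -0.2331, 0.0627], [0.5372, -0.208, 0.0764], [0.5789, -0.1783, 0.0811]]
now [ 0.5346 -0.2628  0.2   ] row [ 0.1998  1.9878 -0.049 ] 0.0133 rows>= 15
now [ 0.5346 -0.2628  0.2   ] row [0.1994 1.9877 0.331 ] 0.0133 rows>= 15
```

Pot 1 is upright, with its rim at 76–77 mm. Now the second cactus.

Call:
{"fn": "send_rows", "kwargs": {
  "rows": "0.01 0.08 -0.02 0; 0.03 0.2 -0.04 0.004; 0.04 0.32 -0.05 0.008; 0.05 0.44 -0.05 0.0133; 0.06 0.56 -0.05 0.0133; 0.07 0.68 -0.05 0.0133; 0.08 0.8 -0.05 0.0133; 0.09 0.92 -0.05 0.0133; 0.1 1 -0.05 0.0133; 0.1 1 -0.05 0.0133"
}}

```text
clock: 14.9
tool_pos: [0.5355, 0.0462, 0.2139]
eef_rot: [0.089, 0.996, 0.002, -0.002]
contact_force: [0.5, 0.2, -0.1]
opening: 1.0
finger_force: 0.0
```

```bash
python3 - <<'E'
from h import *
x,y=rk(.4648,.431);go(x,y,.215,-10.77)
E
```

```text
now [0.5355 0.0462 0.2139] row [1.658e-01 9.537e-01 6.000e-04] 0.0016 rows>= 7
```

Call:
{"fn": "send_rows", "kwargs": {
  "rows": "0.02 0.1 0 0; 0.04 0.22 0 0; 0.06 0.34 0 0; 0.08 0.46 0 0; 0.1 0.58 0 0; 0.12 0.7 0 0; 0.14 0.82 0 0; 0.16 0.92 0 0; 0.16 0.92 0 0; 0.16 0.92 0 0"
}}

```text
clock: 15.73
tool_pos: [0.5399, 0.3199, 0.2136]
eef_rot: [0.092, 0.996, -0.001, -0.001]
contact_force: [0.6, -1.3, -0.6]
opening: 0.998
finger_force: 0.0
```

```bash
python3 - <<'E'
from h import *
x,y=rk(.4648,.431);go(x,y,.101,-10.77)
E
```

```text
now [0.5399 0.3199 0.2136] row [0.0183 0.0534 0.3752] 0.0006 rows>= 3
```

Call:
{"fn": "send_rows", "kwargs": {
  "rows": "0.012 0.047 0.05 0; 0.012 0.047 0.1 0; 0.012 0.047 0.15 0; 0.012 0.047 0.15 0; 0.012 0.047 0.15 0"
}}

```text
clock: 16.15
tool_pos: [0.5402, 0.3302, 0.1692]
eef_rot: [0.095, 0.995, -0.002, -0.001]
contact_force: [-0.2, -0.0, 0.2]
opening: 1.0
finger_force: 0.0
```

```bash
python3 - <<'E'
from h import *
x,y=rk(.4648,.431);go(x,y,.101,-10.77)
E
```

```text
now [0.5402 0.3302 0.1692] row [0.0137 0.0195 0.2273] -0.0004 rows>= 2
```

Call:
{"fn": "send_rows", "kwargs": {
  "rows": "0.01 0.017 0.05 0; 0.01 0.017 0.1 0; 0.01 0.017 0.15 0; 0.01 0.017 0.2 0; 0.01 0.017 0.225 0; 0.01 0.017 0.225 0; 0.01 0.017 0.225 0"
}}

```text
clock: 16.73
tool_pos: [0.5389, 0.3381, 0.1034]
eef_rot: [0.094, 0.996, 0.0, 0.0]
contact_force: [0.2, -0.3, 1.2]
opening: 1.001
finger_force: 0.0
```

```bash
python3 - <<'E'
from h import *
x,y=rk(.4648,.431);go(x,y,.101,-10.77)
s=sensors.get_state();print(s['contact_force'])
tilt('w20')
E
```

```text
now [0.5389 0.3381 0.1034] row [ 0.0047 -0.0063  0.0081] -0.0002 rows>= 1
[ 0.21442469 -0.32146153  1.19375684]
w20 4516 lean deg 30.038346850020268 x [-0.0191  0.0293] z mid -0.0071
```

Call:
{"fn": "send_rows", "kwargs": {
  "rows": "0.005 -0.004 0.005 0; 0.005 -0.004 0.005 0; 0.005 -0.004 0.005 0; 0.005 -0.004 0.005 0; 0.005 -0.004 0.005 0; 0.005 -0.004 0.005 0; 0.005 -0.004 0.005 0; 0.005 -0.004 0.005 0",
  "jaw": 1,
  "force": 14
}}

```text
clock: 17.45
tool_pos: [0.5366, 0.3376, 0.1016]
eef_rot: [0.094, 0.996, -0.0, 0.0]
contact_force: [-1.3, -1.6, 2.9]
opening: 0.634
finger_force: 14.0
```

Call:
{"fn": "send_rows", "kwargs": {
  "rows": "0 0 -0.02 0; 0 0 -0.06 0; 0 0 -0.12 0; 0 0 -0.2 0; 0 0 -0.28 0; 0 0 -0.36 0; 0 0 -0.42 0; 0 0 -0.42 0; 0 0 -0.42 0"
}}

```text
clock: 18.2
tool_pos: [0.5369, 0.3381, 0.2284]
eef_rot: [0.094, 0.996, 0.001, 0.001]
contact_force: [-0.3, 0.1, -2.4]
opening: 0.632
finger_force: 14.0
```

```bash
python3 - <<'E'
from h import *
x,y=cr(.515,-.096);go(x,y,.225,-6)
E
```

```text
now [0.5369 0.3381 0.2284] row [-0.1898 -1.6177  0.0086] -0.0133 rows>= 12
```

Call:
{"fn": "send_rows", "kwargs": {
  "rows": "-0.01 -0.06 0 -0.003; -0.02 -0.16 0 -0.006; -0.03 -0.28 0 -0.01; -0.05 -0.4 0 -0.0133; -0.06 -0.52 0 -0.0133; -0.08 -0.64 0 -0.0133; -0.09 -0.76 0 -0.0133; -0.1 -0.88 0 -0.0133; -0.12 -0.98 0 -0.0133; -0.12 -1 0 -0.0133"
}}

```text
clock: 19.03
tool_pos: [0.5142, 0.0287, 0.2259]
eef_rot: [0.057, 0.998, -0.003, -0.002]
contact_force: [-0.3, -0.6, -1.4]
opening: 0.635
finger_force: 14.0
```

Call:
{"fn": "send_rows", "kwargs": {
  "rows": "-0.01 -0.1 0 0; -0.02 -0.22 0 0; -0.03 -0.34 0 0; -0.04 -0.46 0 0; -0.04 -0.56 0 0; -0.04 -0.61 0 0; -0.04 -0.61 0 0; -0.04 -0.61 0 0; -0.04 -0.61 0 0"
}}

```text
clock: 19.78
tool_pos: [0.5086, -0.1448, 0.2265]
eef_rot: [0.051, 0.999, 0.001, -0.001]
contact_force: [0.7, 0.5, -1.4]
opening: 0.634
finger_force: 14.0
```

```bash
python3 - <<'E'
from h import *
x,y=cr(.512,-.096);go(x,y,.085,-6)
E
```

```text
now [ 0.5086 -0.1448  0.2265] row [ 0.0291 -0.018   0.4717] 0.0004 rows>= 4
```

Call:
{"fn": "send_rows", "kwargs": {
  "rows": "0.02 -0.013 0.06 0; 0.025 -0.013 0.14 0; 0.025 -0.013 0.23 0; 0.025 -0.013 0.32 0; 0.025 -0.013 0.4 0; 0.025 -0.013 0.45 0; 0.025 -0.013 0.47 0; 0.025 -0.013 0.47 0; 0.025 -0.013 0.47 0"
}}

```text
clock: 20.53
tool_pos: [0.5014, -0.1488, 0.0866]
eef_rot: [0.051, 0.999, 0.0, 0.0]
contact_force: [1.1, -0.2, -1.9]
opening: 0.634
finger_force: 14.0
```

```bash
python3 - <<'E'
from h import *
x,y=cr(.548,-.0945);go(x,y,.085,-6);tilt('w21')
E
```

```text
now [ 0.5014 -0.1488  0.0866] row [-0.1126  0.0034  0.0053] 0.0003 rows>= 1
w21 4775 lean deg 30.277081819027863 x [-0.021  0.027] z mid -0.0077
```

Call:
{"fn": "send_rows", "kwargs": {
  "rows": "-0.02 0.003 0 0; -0.045 0.003 0 0; -0.055 0.003 0 0; -0.063 0.003 0 0; -0.071 0.003 0 0; -0.079 0.003 0 0; -0.087 0.003 0 0; -0.095 0.003 0 0; -0.103 0.003 0 0; -0.11 0.003 0 0",
  "force": 5
}}

```text
clock: 21.42
tool_pos: [0.5318, -0.1525, 0.0862]
eef_rot: [0.052, 0.999, 0.0, -0.002]
contact_force: [-7.8, 1.3, 3.9]
opening: 0.634
finger_force: 5.0
```

```bash
python3 - <<'E'
from h import *
x,y=cr(.555,-.0945);go(x,y,.085,-6);tilt('w22');tilt2()
E
```

```text
now [ 0.5318 -0.1525  0.0862] row [-0.034   0.0053  0.0037] -0.0 rows>= 1
w22 4405 lean deg 13.732895279176082 x [-0.0243  0.0296] z mid -0.0081
rim 1678 lean 12.82 z0 -0.0084 xrange -0.0249 0.02
face 1049 lean 13.55 x0 0.0295 zr 0.0042 0.0395
[-6.7  1.3  1.8] [ 0.532  -0.1525  0.0861]
```

Call:
{"fn": "send_rows", "kwargs": {
  "rows": "-0.006 0.002 0 0; -0.012 0.003 0 0; -0.018 0.004 0 0; -0.024 0.004 0 0; -0.03 0.004 0 0; -0.035 0.004 0 0; -0.035 0.004 0 0; -0.035 0.004 0 0"
}}

```text
clock: 22.18
tool_pos: [0.5433, -0.1529, 0.0862]
eef_rot: [0.053, 0.999, -0.0, -0.001]
contact_force: [-5.6, 0.4, 1.9]
opening: 0.636
finger_force: 5.0
```

```bash
python3 - <<'E'
from h import *
x,y=cr(.555,-.0945);go(x,y,.085,-6);tilt2()
E
```

```text
now [ 0.5433 -0.1529  0.0862] row [0.0043 0.0026 0.004 ] -0.0001 rows>= 1
rim 1452 lean 1.29 z0 -0.0111 xrange -0.0221 0.02
face 3453 lean 3.52 x0 0.0335 zr -0.0045 0.0387
[-5.  -0.1  1.3] [ 0.5433 -0.1529  0.0862]
```

Two or three degrees to go: a small push more, then back off and lower.

Call:
{"fn": "send_rows", "kwargs": {
  "rows": "-0.005 0.001 0 0; -0.009 0.002 0 0; -0.009 0.002 0 0; 0 0.002 0 0; 0.005 0.002 0.03 0; 0.005 0.002 0.055 0; 0.005 0.002 0.08 0; 0.005 0.002 0.095 0; 0.005 0.002 0.095 0",
  "force": 6
}}

```text
clock: 22.98
tool_pos: [0.5426, -0.1514, 0.0563]
eef_rot: [0.052, 0.999, 0.0, -0.001]
contact_force: [0.1, 0.4, -1.6]
opening: 0.638
finger_force: 6.0
```

```bash
python3 - <<'E'
from h import *
x,y=cr(.555,-.0945);go(x,y,.05,-6);tilt2()
E
```

```text
now [ 0.5426 -0.1514  0.0563] row [ 0.0016 -0.0023  0.0209] 0.0001 rows>= 1
rim 1359 lean -1.69 z0 -0.0106 xrange -0.0223 0.02
face 4512 lean 0.89 x0 0.0338 zr -0.0054 0.0524
[-0.6 -0.1 -1.6] [ 0.5428 -0.1515  0.0569]
```

Call:
{"fn": "send_rows", "kwargs": {
  "rows": "0 -0.001 0.006 0; 0 -0.001 0.012 0; 0 -0.001 0.018 0; 0 -0.001 0.023 0; 0 -0.001 0.027 0; 0 -0.001 0.031 0; 0 -0.001 0.034 0; 0 -0.001 0.034 0"
}}

```text
clock: 23.7
tool_pos: [0.5428, -0.152, 0.0474]
eef_rot: [0.052, 0.999, 0.0, -0.0]
contact_force: [-0.4, 0.2, -1.8]
opening: 0.633
finger_force: 6.0
```

```bash
python3 - <<'E'
from h import *
tilt2()
E
```

```text
rim 1375 lean -1.69 z0 -0.0111 xrange -0.0222 0.02
face 4512 lean 0.93 x0 0.0337 zr -0.006 0.0523
[-0.1 -0.4 -1.9] [ 0.5428 -0.152   0.0475]
```

Call:
{"fn": "send_rows", "kwargs": {
  "rows": "0 0 0.004 0; 0 0 0.007 0; 0 0 0.01 0; 0 0 0.01 0"
}}

```text
clock: 24.08
tool_pos: [0.5435, -0.1522, 0.0457]
eef_rot: [0.052, 0.999, -0.0, 0.001]
contact_force: [-1.1, 0.4, 6.5]
opening: 0.634
finger_force: 6.0
```

Call:
{"fn": "send_rows", "kwargs": {
  "rows": "0 0 -0.004 0; 0 0 -0.004 0; 0 0 -0.004 0; 0 0 -0.004 0; 0 0 -0.004 0",
  "jaw": -0.8
}}

```text
clock: 24.5
tool_pos: [0.5428, -0.1521, 0.0457]
eef_rot: [0.052, 0.999, 0.0, -0.0]
contact_force: [0.3, 1.1, 0.5]
opening: 0.898
finger_force: 0.0
```

Call:
{"fn": "send_rows", "kwargs": {
  "rows": "0 0 -0.03 0; 0 0 -0.08 0; 0 0 -0.15 0; 0 0 -0.25 0; 0 0 -0.36 0; 0 0 -0.46 0; 0 0 -0.46 0; 0 0 -0.46 0"
}}

```text
clock: 25.17
tool_pos: [0.5439, -0.1523, 0.1859]
eef_rot: [0.052, 0.999, -0.0, 0.002]
contact_force: [-0.4, -0.3, -0.1]
opening: 0.901
finger_force: 0.0
```

```bash
python3 - <<'E'
from h import *
x,y=cr(.457,-.1505);go(x,y,.18,-6)
p,d,W=snap('wrist');ex=np.array([*cr(1,0),0]);ey=np.array([*cr(0,1),0]);A=W@ex;B=W@ey;hsv=cv2.cvtColor(p,cv2.COLOR_RGB2HSV).astype(int)
for c in (-.206,-.096):
    m=(hsv[...,1]<45)&(hsv[...,2]>90)&(abs(B-c)<.035)&(A>.51)&(A<.6)&(W[...,2]<.12)&(W[...,2]>.07)
    q=np.c_[A[m],B[m],W[m][:,2]];print(len(q),np.percentile(q,[2,50,98],axis=0).round(4).tolist())
    m=(hsv[...,0]>35)&(hsv[...,0]<85)&(hsv[...,1]>90)&(abs(B-c)<.04)&(A>.5)&(A<.6);q=np.c_[A[m],B[m],W[m][:,2]]
    if len(q):print('green',len(q),q[q[:,2]>np.nanpercentile(q[:,2],95)].mean(0).round(4))
E
```

```text
now [ 0.5439 -0.1523  0.1859] row [ 0.3329 -0.1862  0.0184] -0.0 rows>= 3
2117 [[0.5233, -0.2322, 0.0705], [0.5372, -0.1903, 0.0763], [0.5786, -0.1776, 0.081]]
green 3991 [ 0.5505 -0.2047  0.1064]
2044 [[0.5225, -0.1219, 0.0713], [0.5382, -0.0957, 0.0765], [0.5778, -0.067, 0.0811]]
green 3627 [ 0.5493 -0.0954  0.1075]
```

Both pots stand upright, rims at 76–77 mm. Next is the bar handle.

Call:
{"fn": "send_rows", "kwargs": {
  "rows": "0.06 -0.04 0 0; 0.15 -0.09 0 0; 0.24 -0.14 0 0; 0.31 -0.18 0 0; 0.333 -0.186 0 0; 0.333 -0.186 0 0; 0.333 -0.186 0 0; 0.333 -0.186 0 0",
  "jaw": -0.3
}}

```text
clock: 25.88
tool_pos: [0.4395, -0.1961, 0.1835]
eef_rot: [0.051, 0.999, 0.0, 0.001]
contact_force: [0.2, -0.6, 0.1]
opening: 0.65
finger_force: 0.0
```

```bash
python3 - <<'E'
from h import *
x,y=cr(.457,-.1505);go(x,y,.089,-6)
p,d,W=snap('wrist');ex=np.array([*cr(1,0),0]);ey=np.array([*cr(0,1),0]);pi=p.astype(int)
m=(pi[...,0]>90)&(pi[...,1]<60)&(pi[...,2]<60)&(W[...,2]>.12);q=np.c_[(W@ex)[m],(W@ey)[m],W[m][:,2]];print(len(q),np.percentile(q,[1,50,99],axis=0).round(4).tolist())
E
```

```text
now [ 0.4395 -0.1961  0.1835] row [ 0.0024 -0.0049  0.3148] 0.0003 rows>= 3
1083 [[0.4487, -0.1586, 0.1207], [0.4562, -0.1504, 0.1251], [0.4653, -0.1421, 0.1266]]
```

Aligned with the handle (axis at 0.457, -0.1503). Descending and gripping.

Call:
{"fn": "send_rows", "kwargs": {
  "rows": "0.002 -0.004 0.07 0; 0.002 -0.004 0.15 0; 0.002 -0.004 0.22 0; 0.002 -0.004 0.28 0; 0.002 -0.004 0.315 0; 0.002 -0.004 0.315 0; 0.002 -0.004 0.315 0"
}}

```text
clock: 26.52
tool_pos: [0.4378, -0.1975, 0.0888]
eef_rot: [0.052, 0.999, 0.0, -0.0]
contact_force: [0.7, 0.3, 0.9]
opening: 0.65
finger_force: 0.0
```

Call:
{"fn": "send_rows", "kwargs": {
  "rows": "0 0 0 0; 0 0 0 0; 0 0 0 0; 0 0 0 0; 0 0 0 0; 0 0 0 0; 0 0 0 0; 0 0 0 0",
  "jaw": 1,
  "force": 20
}}

```text
clock: 27.18
tool_pos: [0.4372, -0.1974, 0.0895]
eef_rot: [0.052, 0.999, 0.0, 0.0]
contact_force: [0.9, 3.1, 5.0]
opening: 0.197
finger_force: 20.0
```

```bash
python3 - <<'E'
from h import *
s=sensors.get_state();print(s['contact_force']);go(*cr(.457+.05,-.1505),.089,-6);go(*cr(.513,-.1505),.089,-6)
E
```

```text
[0.91675573 3.07877568 4.98210451]
now [ 0.4372 -0.1974  0.0895] row [-0.1718  0.0002  0.0018] 0.0002 rows>= 2
now [ 0.4372 -0.1974  0.0895] row [-0.1918  0.0002  0.0018] 0.0002 rows>= 2
```

Call:
{"fn": "send_rows", "kwargs": {
  "rows": "-0.015 0 0 0; -0.035 0 0 0; -0.055 0 0 0; -0.075 0 0 0; -0.095 0 0 0; -0.115 0 0 0; -0.13 0 0 0; -0.145 0 0 0; -0.155 0 0 0; -0.16 0 0 0"
}}

```text
clock: 28.02
tool_pos: [0.4843, -0.2024, 0.0895]
eef_rot: [0.052, 0.999, 0.001, -0.001]
contact_force: [-2.5, 3.2, 7.2]
opening: 0.204
finger_force: 20.0
```

```bash
python3 - <<'E'
from h import *
s=sensors.get_state();print(s['contact_force']);go(*cr(.513,-.1505),.089,-6)
E
```

```text
[-2.45249481  3.16666303  7.23922453]
now [ 0.4843 -0.2024  0.0895] row [-0.034   0.0006  0.0018] 0.0001 rows>= 1
```

Call:
{"fn": "send_rows", "kwargs": {
  "rows": "-0.004 0 0 0; -0.008 0 0 0; -0.012 0 0 0; -0.016 0 0 0; -0.02 0 0 0; -0.024 0 0 0; -0.028 0 0 0; -0.031 0 0 0; -0.031 0 0 0"
}}

```text
clock: 28.77
tool_pos: [0.4907, -0.203, 0.0895]
eef_rot: [0.052, 0.999, 0.001, -0.003]
contact_force: [-7.1, 3.5, 11.6]
opening: 0.202
finger_force: 20.0
```

```bash
python3 - <<'E'
from h import *
s=sensors.get_state();print(s['contact_force']);go(*cr(.513,-.1505),.089,-6)
E
```

```text
[-7.05800073  3.46139745 11.59749967]
now [ 0.4907 -0.203   0.0895] row [-0.0127  0.0005  0.0016] 0.0 rows>= 1
```

Call:
{"fn": "send_rows", "kwargs": {
  "rows": "-0.003 0 0 0; -0.006 0 0 0; -0.009 0 0 0; -0.012 0 0 0; -0.012 0 0 0"
}}

```text
clock: 29.18
tool_pos: [0.4918, -0.2032, 0.0895]
eef_rot: [0.052, 0.999, 0.001, -0.006]
contact_force: [-10.8, 5.0, 15.7]
opening: 0.202
finger_force: 20.0
```

```bash
python3 - <<'E'
from h import *
s=sensors.get_state();print(s['contact_force']);go(*cr(.513,-.1505),.089,-6)
E
```

```text
[-10.80158171   4.96510352  15.66718884]
now [ 0.4918 -0.2032  0.0895] row [-0.009   0.0006  0.0016] -0.0 rows>= 1
```

Call:
{"fn": "send_rows", "kwargs": {
  "rows": "-0.004 0 0 0; -0.008 0 0 0; -0.012 0 0 0; -0.012 0 0 0; -0.012 0 0 0"
}}

```text
clock: 29.6
tool_pos: [0.4919, -0.2032, 0.0894]
eef_rot: [0.053, 0.999, 0.001, -0.009]
contact_force: [-15.2, 5.9, 20.6]
opening: 0.201
finger_force: 20.0
```

```bash
python3 - <<'E'
from h import *
s=sensors.get_state();print(s['contact_force']);go(*cr(.513,-.1505),.089,-6)
p,d,W=snap('wrist');ex=np.array([*cr(1,0),0]);ey=np.array([*cr(0,1),0]);A=W@ex;B=W@ey;hsv=cv2.cvtColor(p,cv2.COLOR_RGB2HSV).astype(int)
for c in (-.206,-.096):
    m=(hsv[...,1]<45)&(hsv[...,2]>90)&(abs(B-c)<.028)&(A>.51)&(A<.6)&(W[...,2]<.083)&(W[...,2]>.073)
    q=np.c_[A[m],B[m],W[m][:,2]];print(len(q),np.percentile(q,[2,50,98],axis=0).round(4).tolist())
cv2.imwrite('pics/w30.png',p[...,::-1])
E
```

```text
[-15.248999     5.90828154  20.56081432]
now [ 0.4919 -0.2032  0.0894] row [-0.0084  0.0006  0.001 ] -0.0001 rows>= 1
6 [[0.5779, -0.1784, 0.0742], [0.5794, -0.1782, 0.0747], [0.5799, -0.1781, 0.076]]Traceback (most recent call last):
  File "<stdin>", line 6, in <module>
    return _quantile_unchecked(
        a, q, axis, out, overwrite_input, method, keepdims, weights)
    return _ureduce(a,
                    func=_quantile_ureduce_func,
    ...<5 lines>...
                    overwrite_input=overwrite_input,
                    method=method)
    r = func(a, **kwargs)
    result = _quantile(arr,
                       quantiles=q,
    ...<2 lines>...
                       out=out,
                       weights=wgt)
    slices_having_nans = np.isnan(arr[-1, ...])
                                  ~~~^^^^^^^^^
IndexError: index -1 is out of bounds for axis 0 with size 0
```

The bar has stalled at 15 N, so both pots are pressed. I'll ease the arm's push, open slightly and withdraw upward.

Call:
{"fn": "send_rows", "kwargs": {
  "rows": "0.005 0 0 0; 0.01 0 0 0; 0.01 0 0 0"
}}

```text
clock: 29.9
tool_pos: [0.4919, -0.2032, 0.0894]
eef_rot: [0.052, 0.999, 0.001, -0.006]
contact_force: [-11.3, 4.4, 15.3]
opening: 0.203
finger_force: 20.0
```

Call:
{"fn": "send_rows", "kwargs": {
  "rows": "0 0 0 0; 0 0 0 0; 0 0 0 0; 0 0 0 0; 0 0 0 0",
  "jaw": 0.3
}}

```text
clock: 30.32
tool_pos: [0.4985, -0.2049, 0.0892]
eef_rot: [0.052, 0.999, -0.0, 0.0]
contact_force: [-0.2, 0.3, 0.3]
opening: 0.348
finger_force: 0.0
```

```bash
python3 - <<'E'
from h import *
s=sensors.get_state();print(s['contact_force'],s['opening']);go(*cr(.5104,-.1505),.25,-6)
E
```

```text
[-0.1861453   0.30070486  0.26093993] 0.348372949876743
now [ 0.4985 -0.2049  0.0892] row [ 0.0223  0.0039 -0.5362] 0.0 rows>= 4
```

Call:
{"fn": "send_rows", "kwargs": {
  "rows": "0.02 0 0 0; 0.02 0 -0.04 0; 0.02 0 -0.1 0; 0.02 0 -0.2 0; 0.05 0 -0.32 0; 0.12 0 -0.44 0; 0.2 0 -0.56 0; 0.3 0 -0.6 0; 0.3 0 -0.6 0; 0.3 0 -0.6 0"
}}

```text
clock: 31.15
tool_pos: [0.4073, -0.1956, 0.2702]
eef_rot: [0.053, 0.999, -0.0, 0.001]
contact_force: [1.0, -0.3, 0.5]
opening: 0.352
finger_force: 0.0
```

```bash
python3 - <<'E'
from h import *
p,d,W=snap('wrist');ex=np.array([*cr(1,0),0]);ey=np.array([*cr(0,1),0]);A=W@ex;B=W@ey;hsv=cv2.cvtColor(p,cv2.COLOR_RGB2HSV).astype(int);pi=p.astype(int)
for c in (-.206,-.096):
    m=(hsv[...,1]<45)&(hsv[...,2]>90)&(abs(B-c)<.03)&(A>.51)&(A<.6)&(W[...,2]<.086)&(W[...,2]>.07)
    q=np.c_[A[m],B[m],W[m][:,2]];print(len(q),np.percentile(q,[2,50,98],axis=0).round(4).tolist() if len(q) else '')
    m=(hsv[...,0]>35)&(hsv[...,0]<85)&(hsv[...,1]>90)&(abs(B-c)<.04)&(A>.5)&(A<.6);q=np.c_[A[m],B[m],W[m][:,2]]
    if len(q):print('green',len(q),q[q[:,2]>np.nanpercentile(q[:,2],95)].mean(0).round(4))
m=(pi[...,0]>90)&(pi[...,1]<60)&(pi[...,2]<60)&(W[...,2]>.12);q=np.c_[A[m],B[m]];print('handle',np.percentile(q,[1,50,99],axis=0).round(4).tolist())
p2,_,_=snap('scene');im=np.vstack([cv2.resize(p,(560,420))[120:],cv2.resize(p2[140:380,180:440],(560,300))]);cv2.imwrite('pics/fin.png',im[:600,:,::-1]);print(sensors.get_state()['contact_force'])
E
```

```text
325 [[0.5248, -0.1872, 0.0707], [0.5397, -0.1801, 0.0767], [0.5774, -0.1777, 0.0815]]
green 188 [ 0.5575 -0.1914  0.1019]
317 [[0.5249, -0.1227, 0.0712], [0.5469, -0.1206, 0.0766], [0.5772, -0.11, 0.0811]]
green 24 [ 0.5578 -0.1136  0.0966]
handle [[0.4138, -0.1812], [0.5101, -0.1503], [0.5198, -0.1229]]
[-0.05184148 -0.69424364  0.14969949]
```

View pics/fin.png

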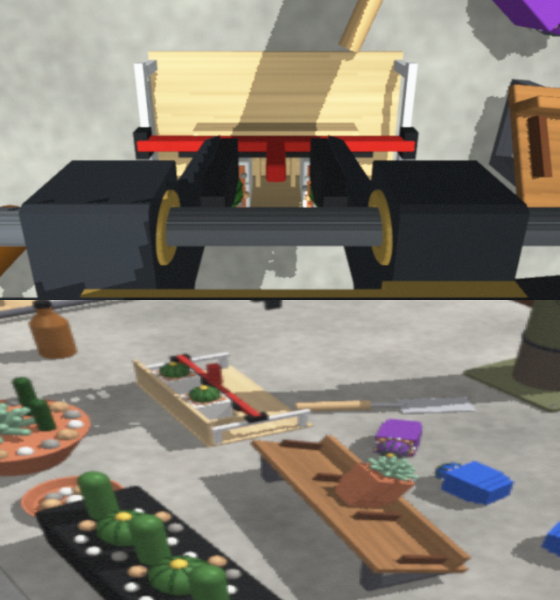

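The final picture shows both cacti upright in their pockets with the bar across their fronts. The rosette is still on the rack and the gripper is clear, so I'm handing in.

```bash
python3 -c "
from plant import finish_job
print(finish_job())"
```

```text
the job is handed in; nothing more can be done
None
```

Both cacti stand upright in the crate's pockets with the red bar pressed against them and left there, the rosette is still on the rack, nothing else was moved, and the job was handed in at about 31 s (the hand-in returned no verdict).

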